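# Load the cassette feeder in order and dispense the first

## Robot

A 6-joint arm with a two-finger parallel gripper is mounted at the origin on the work surface. World frame = base frame: x ahead of the robot, y to its left, z up, the work surface at z = 0. Lengths are in mm, angles in rad, forces in N, time in s.
With the tool pointing down it reaches from about 400 to 925 mm from the base axis. Payload 12.5 kg.
Tool frame: the origin (TCP) lies midway between the tips of the shut fingers; the grasp point (between the pads) lies 19 mm behind it; z points along the fingers, y is the line along which they close (so a half turn about z gives the same grasp; the last joint's range is limited). The gripper opens to 95 mm and grips with 3 to 60 N. Pads are 20 mm wide; open, the fingers measure 119 mm over their backs; the gripper's body (75 mm by 180 mm) begins 59 mm behind the grasp point.
Start: joints at [-1.375, 0.491, 1.559, -0, 1.092, -0.106], TCP at [185.798, -596.763, 214.661] pointing down, gripper open.
Joint ranges: [-3.1, 3.1], [-0.84, 2.19], [0.05, 2.79], [-1.13, 4.28], [0.06, 2.93], [-2.69, 2.69]. Speed limits (rad/s): [2.22, 2.22, 2.79, 3.14, 3.14, 3.14].

## Interface

Orientations are given as [roll, pitch, yaw] about the fixed x, y, z axes, in that order (R = Rz(yaw) Ry(pitch) Rx(roll)).
In Python, from cell import env gives the robot as it stands.
- The arm moves only by the tool arm_command, never from a script. Its argument "targets" is a list of rows, each a list of 5 numbers: the shift along the tool's x, y, z in mm, then the turn about the tool's z in degrees, then the opening, from 0 (shut) to 1 (fully open). In form: [[tx, ty, tz, roll, fingers], ...]. A call has 1 to 5 rows; each row is the pose to reach, as a shift and turn from the pose commanded when the call began, along the tool's axes at that moment; what a row does not reach only later rows make up. A row lasts 1/10 s, in which the tool goes at most 50 mm and 8.59 degrees, less where a joint would pass 70% of its speed; a pose out of reach is approached as far as the arm can. A call with a gripper value outside its range is refused whole. The fingers move at their own pace and stop on an object; the grip force is fixed at half the most. Time passes only in rows, so rows that repeat a pose let the fingers close. It gives the time, the measured TCP pose, the force, the opening and the grip force at its end, in the units of the state.
- env.state(): the state, without advancing time (a new reading comes with each control period).
- env.read_camera(name): name is "scene" or "top"; returns a dict with "frame" (480x640x3 uint8, red, green, blue), "vertical_fov" (degrees; the focal length in pixels is half the picture's height over the tangent of half this angle, whatever the lens; pixels are square), "cx", "cy" (the principal point, pixels), "k1" (the pictures are not rectified: a ray, as slopes to the right and down, at radius r is drawn at 1 + k1 r^2 times it, then the intrinsics apply), "world_from_camera" (4x4, takes a point from camera to world coordinates). Camera axes: x right, y down, z forward; pixel columns grow to the right and rows downward; lengths in mm; the calibration is good to about 2 mm. A picture is of the moment at which its call begins. There is no depth.
- env.job_done(): hands the job in; it is judged then, once.
The state is a dict: "t": time; "joints": joint angles; "qvel": joint speeds; "tau": joint torques, N m; "eef_pos": TCP position; "tcp_rot": TCP orientation; "ft_force": force on the tool from outside, world axes, zero at the start; "moment": the same for the moment, N m; "opening": opening from 0.0 (shut) to 1.0 (fully open); "grip_force": force on a finger pad.
Only numpy, scipy, OpenCV 4.12 (cv2) and the standard library are available. Lean on these libraries where they do the work, as an engineer would, in place of code of your own. Each camera call takes 0.05 s, during which the arm holds its last target. There are 200 camera calls.

## Task

Load the three loose cassettes into the feeder's upright magazine one at a time, lying flat with the notched end over the yellow rib: white at the bottom, then blue, then orange on top. When all three are in, push the green slide all the way in once and let it spring back, so that the white cassette comes out into the tray and blue and orange drop down, ready to follow in that order. Leave the spent black cassette and everything else on the desk where it is.

Things in the scene. Friction and masses are not known exactly. Their poses are not given: they have to be found in the camera images.
- magazine_floor (a point): centre of the magazine floor, 16 mm above the desk, on a fixed level feeder stand; x points to the end with the yellow rib, y to the outlet tray, z up. Cassettes lie flat on one another: centres at rest 11, 33 and 55 mm above this floor. On the +y side the lowest 26 mm are open (outlet). The slide's pusher block waits outside the -y side, from y = -25 mm outward, its top 20 mm above this floor.
- magazine_mouth (a point): centre of the magazine's mouth, 74 mm above its floor, same axes. The magazine is an open upright channel of four aluminium corner posts, inside 92 (x) by 47 mm (y); black lips flare outward to 9 mm above this point. Its long sides are open over 72 mm between posts, so fingers holding a cassette's long sides can go down there, but not below the pusher block's top: let the first cassette drop the last 20 mm.
- rib_top (a point): top of the yellow key rib, 72 mm above the magazine floor, in the middle of the +x end; it is 8 mm wide, stands 11 mm into the channel and runs down to 26 mm above the floor. It passes through a cassette's notch; a cassette turned the other way gets stuck on top of it. Axes as the magazine floor.
- tray (a point): middle of the outlet tray's floor, 3 mm above the desk (13 mm below the magazine floor, which ends at its y = 20 mm), 58 mm along +y from the magazine's centre; inside 104 mm (x) by 74 mm (y), with 14 mm high rims. Axes as the magazine floor.
- slide_tab (a point): push point of the green upright tab on the feeder's slide: middle of its outer (-y) face, 20 mm below the tab's top edge; tab 44 mm wide, 6 mm thick, its top 76 mm above the desk; at rest 92.5 mm from the magazine's centre towards -y. Axes as the magazine floor; push along +y, from the free room behind it.
- slide (a joint): travel of the feeder's slide in m: 0 at rest (out), 0.054 at its stop, fully in along the feeder's +y. A spring (4 N at rest, about 6 N fully in) brings it back when let go. Going in, it shoves the lowest cassette out into the tray; while in, its block holds up the others, which drop when it springs back.
- white_center (a point): centre (half-way up) of the white plastic cassette: a flat block 84 x 42 x 22 mm, about 70 g, lying flat on the desk. Its x axis runs along the 84 mm length towards the notched end, y along the 42 mm width, z up. The notch is a vertical slot through the full thickness, 15 mm wide and 15 mm deep, in the middle of that end; a dark stripe on the top lies near it.
- white_notch (a point): middle of the notched end of the white cassette, 42 mm from its centre; same axes as the centre
- blue_center (a point): centre (half-way up) of the blue plastic cassette: a flat block 84 x 42 x 22 mm, about 70 g, lying flat on the desk. Its x axis runs along the 84 mm length towards the notched end, y along the 42 mm width, z up. The notch is a vertical slot through the full thickness, 15 mm wide and 15 mm deep, in the middle of that end; a dark stripe on the top lies near it.
- blue_notch (a point): middle of the notched end of the blue cassette, 42 mm from its centre; same axes as the centre
- orange_center (a point): centre (half-way up) of the orange plastic cassette: a flat block 84 x 42 x 22 mm, about 70 g, lying flat on the desk. Its x axis runs along the 84 mm length towards the notched end, y along the 42 mm width, z up. The notch is a vertical slot through the full thickness, 15 mm wide and 15 mm deep, in the middle of that end; a dark stripe on the top lies near it.
- orange_notch (a point): middle of the notched end of the orange cassette, 42 mm from its centre; same axes as the centre
- spent_center (a point): centre of a spent black cassette of the same shape and size: not to be loaded; leave it where it lies. Axes as the others.
- card_reader: small black card reader, 60 x 35 x 14 mm, lying at the far side; leave alone; origin under its centre
- mug: blue mug, 80 mm across, 90 mm high, at the far side; leave alone; origin under its centre
- white: the white cassette itself; origin in the middle of its underside
- blue: the blue cassette itself; origin in the middle of its underside
- orange: the orange cassette itself; origin in the middle of its underside
Not all that is in view belongs to the job. Leave any pink or turquoise look-alike of the part that bears magazine_floor alone.

How it is judged:
By the outcome, as a careful person would: the job done as asked, in the order asked, and still so for the second after the job is handed in, with the robot touching nothing.
It also fails if it takes over 72 s, if anything falls off the work surface, if the arm or the gripper's body presses on something with over 40 N, if the wrist force passes 120 N, or if a joint passes its speed limit or range.

## Working session

There is one attempt and no reset: what is moved stays moved. The work goes in short steps, Python scripts to look and compute and a tool call to move; the robot and the scene stay as the last step left them, time stands still between calls to the robot, and variables do not carry over. Pictures are saved under pics/ and viewed, at most 10 in all, crops included, and the job is handed in when it is done.

Besides the shell and the picture viewer there is one more tool, called after "Emit:" as name([rows], argument=value, ...), one row to a line, values as JSON. arm_command: Moves the arm, as the interface text tells. Its arguments: {"type":"object","properties":{"targets":{"type":"array","items":{"type":"array","items":{"type":"number"}}}},"required":["targets"]}

```bash
mkdir -p pics
python3 - <<'E'
from cell import env
import cv2
for n in("scene","top"):
    c=env.read_camera(n); cv2.imwrite(f"pics/{n}0.png",c["frame"][:,:,::-1])
    print(n,c["vertical_fov"],c["cx"],c["cy"],c["k1"],c["world_from_camera"])
print(env.state())
E
```

```text
scene 48.55682717975884 315.9376739713009 239.03126573012355 -0.025116180337886245 [[-8.41936136e-01  3.03286309e-01 -4.46274532e-01  9.34006109e+02]
 [ 5.39218354e-01  5.03080584e-01 -6.75391362e-01  6.67306114e+02]
 [ 1.96750988e-02 -8.09275812e-01 -5.87099268e-01  6.14488630e+02]
 [ 0.00000000e+00  0.00000000e+00  0.00000000e+00  1.00000000e+00]]
top 51.60328283577434 323.6394300703609 245.99662334487843 -0.016262317837357553 [[-2.90918081e-02 -9.96748344e-01  7.51425721e-02  4.47817646e+02]
 [-9.99573014e-01  2.88040100e-02 -4.91115706e-03  2.40525266e+01]
 [ 2.73078027e-03 -7.52533617e-02 -9.97160706e-01  9.59922124e+02]
 [ 0.00000000e+00  0.00000000e+00  0.00000000e+00  1.00000000e+00]]
{'t': 0.1, 'joints': array([-1.37456554e+00,  4.91523074e-01,  1.55940719e+00, -3.10018224e-05,
        1.09172456e+00, -1.05610556e-01]), 'qvel': array([ 0.00090533, -0.00276914, -0.0007925 ,  0.00073772, -0.00107711,
        0.00025535]), 'tau': array([ 1.83911638e-03, -6.13622403e+01, -2.58605325e+01,  6.93280273e-02,
        4.70689335e-02, -7.54841608e-05]), 'eef_pos': array([ 185.76216185, -596.51371223,  214.09897678]), 'tcp_rot': array([-3.14053351e+00, -8.46240614e-05,  3.01855606e-01]), 'ft_force': array([-1.01107959, -0.15815031, -0.21157316]), 'moment': array([-0.00811851,  0.01471995, -0.01581883]), 'grip_force': 0.0, 'opening': 0.9997920569552528}
```

View pics/top0.png

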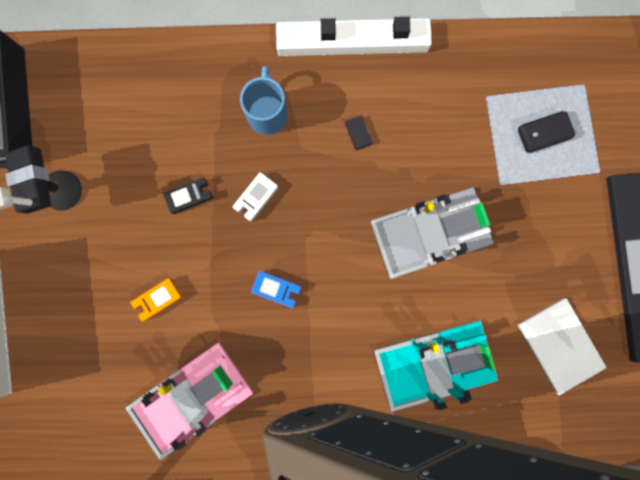

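View pics/scene0.png

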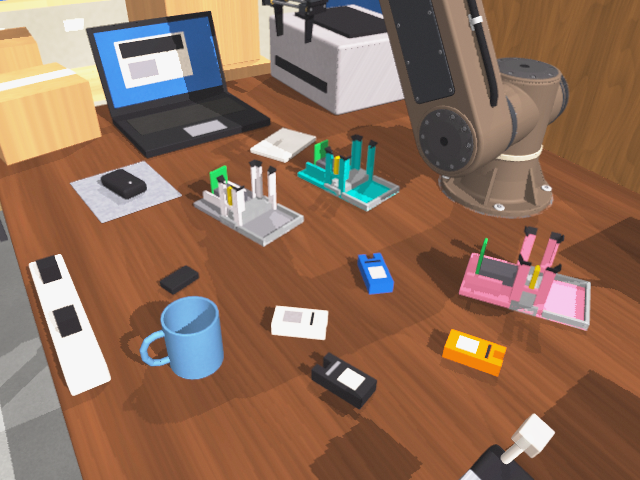

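The top view shows the grey feeder at about (432,232), with its tray to the left and the green tab at (482,215). White is at (256,197), blue at (276,289), orange at (156,299), and the black spent cassette at (188,195). I'll zoom in on the feeder from both cameras and fit the cassettes by silhouette.

```bash
cat > h.py <<'E'
import numpy as np, cv2
from scipy.optimize import minimize, least_squares
def cam(c):
    f=240/np.tan(np.radians(c["vertical_fov"]/2)); M=np.linalg.inv(c["world_from_camera"])
    return f,c["cx"],c["cy"],c["k1"],M
def proj(c,P):
    f,cx,cy,k,M=cam(c); q=np.atleast_2d(P)@M[:3,:3].T+M[:3,3]; s=q[:,:2]/q[:,2:]
    s=s*(1+k*(s**2).sum(1,keepdims=True)); return s*f+[cx,cy]
def ray(c,uv,z):
    f,cx,cy,k,_=cam(c); d=(np.array(uv,float)-[cx,cy])/f; s=d.copy()
    for _ in range(10): s=d/(1+k*(s@s))
    W=np.array(c["world_from_camera"]); v=W[:3,:3]@np.r_[s,1]; o=W[:3,3]
    return (o+v*(z-o[2])/v[2])[:2]
OUT=np.array([[42,21],[42,7.5],[27,7.5],[27,-7.5],[42,-7.5],[42,-21],[-42,-21],[-42,21]],float)
def place(p,pts,z0=0):
    c,s=np.cos(p[2]),np.sin(p[2]); pts=np.asarray(pts,float)
    xy=pts[:,:2]@np.array([[c,s],[-s,c]])+p[:2]
    return np.c_[xy,pts[:,2]+z0 if pts.shape[1]>2 else np.full(len(pts),z0)]
E
python3 - <<'E'
from h import *; from cell import env
import pickle
cs={n:env.read_camera(n) for n in("scene","top")}; pickle.dump(cs,open("cams.pkl","wb"))
t,s=cs["top"]["frame"],cs["scene"]["frame"]
a=cv2.resize(t[180:285,362:502],None,fx=5.7,fy=5.7,interpolation=cv2.INTER_CUBIC); cv2.imwrite("pics/ft.png",a[:,:,::-1])
a=cv2.resize(s[145:250,180:320],None,fx=5.7,fy=5.7,interpolation=cv2.INTER_CUBIC); cv2.imwrite("pics/fs.png",a[:,:,::-1])
c=cs["top"]; hsv=cv2.cvtColor(t,cv2.COLOR_RGB2HSV)
H,S,V=[hsv[...,i].astype(int) for i in range(3)]
K=8
for n,(u,v),ang in(("white",(256,197),0),("blue",(276,289),0),("orange",(156,299),0)):
    r=np.s_[v-38:v+38,u-38:u+38]
    m={"white":(S<60)&(V>110),"blue":(H>95)&(H<130)&(S>110),"orange":(H>11)&(H<30)&(S>190)&(V>150)}[n][r].astype(np.uint8)
    m=cv2.morphologyEx(m,cv2.MORPH_OPEN,np.ones((2,2)))
    l,lab,st,_=cv2.connectedComponentsWithStats(m); k=1+st[1:,4].argmax(); m=(lab==k).astype(np.uint8)
    # fill label/stripe holes (not the open notch)
    cn,_=cv2.findContours(m,cv2.RETR_EXTERNAL,cv2.CHAIN_APPROX_NONE); m=cv2.drawContours(m*0,cn,-1,1,-1)
    big=cv2.resize(m.astype(np.float32),None,fx=K,fy=K,interpolation=cv2.INTER_LINEAR)
    def cost(p):
        im=np.zeros(big.shape,np.uint8)
        # union of slices through height
        for z in (0,5.5,11,16.5,22):
            q=(proj(c,place(p,OUT,z))-[u-38,v-38]+.5)*K
            cv2.fillPoly(im,[np.round(q).astype(int)],1)
        return np.abs(im-big).sum()/big.sum()
    x0=ray(c,(u,v),11); best=None
    for a0 in np.radians(np.arange(0,360,30)):
        o=minimize(cost,[*x0,a0],method="Nelder-Mead",options=dict(initial_simplex=[[*x0,a0],[x0[0]+8,x0[1],a0],[x0[0],x0[1]+8,a0],[*x0,a0+.3]]))
        if best is None or o.fun<best.fun: best=o
    print(n,best.x.round(1),np.degrees(best.x[2]).round(1)%360,best.fun.round(3),m.sum())
E
```

```text
white [617.3 147.    2.5] 140.6 0.085 1113
blue [438.2 110.5   4.3] 247.3 0.056 984
orange [424.9 340.4   2.1] 121.5 0.07 1125
```

View pics/ft.png

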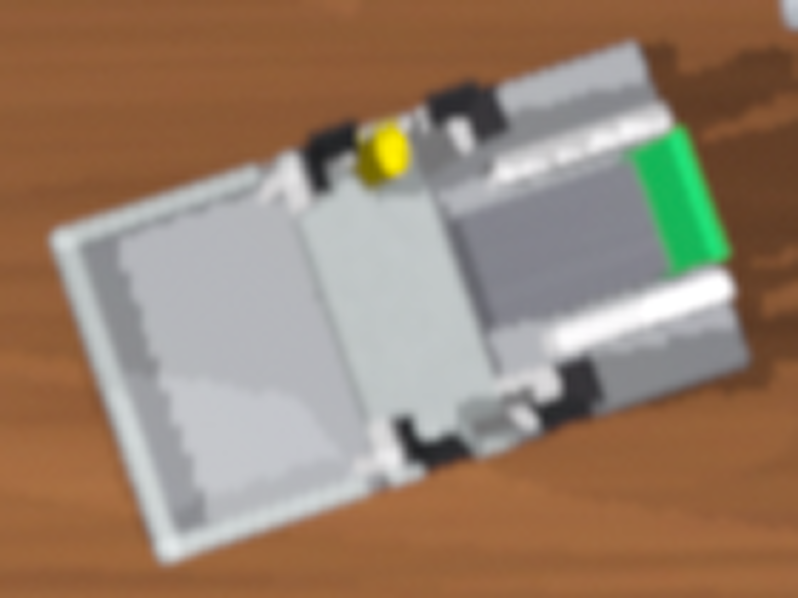

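View pics/fs.png

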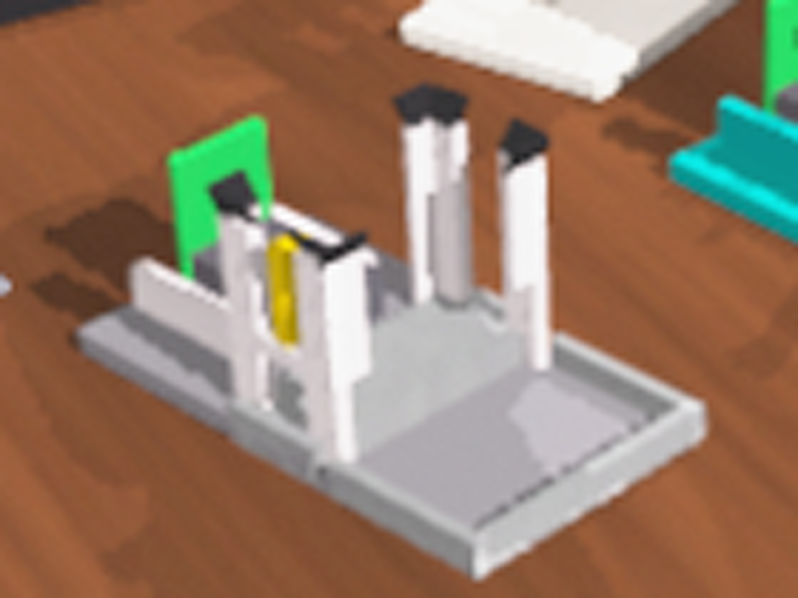

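Run:
```python
from h import *; import pickle
cs=pickle.load(open("cams.pkl","rb"))
T=[((685,128),(22,-92.5,76)),((730,256),(-22,-92.5,76)),((392,152),(40.5,0,88)),((55,235),(57,100,17)),((165,562),(-57,100,17)),((302,222),(45,20,16)),((372,430),(-45,20,16))]
S=[((475,545),(57,100,17)),((706,405),(-57,100,17)),((172,156),(22,-86.5,76)),((265,119),(-22,-86.5,76)),((287,238),(40.5,0,88))]
T=[T[i] for i in range(5)]
def res(p):
    r=[]
    for c,L,o in((cs["top"],T,(362,180)),(cs["scene"],S,(180,145))):
        uv=np.array([l[0] for l in L])/5.7+o-.5*0
        r.append(proj(c,place(p,[l[1] for l in L]))-uv)
    return np.vstack(r)
for w in("both","top"):
    o=least_squares(lambda p:(res(p) if w=="both" else res(p)[:5]).ravel(),[550,-150,1.9],x_scale=[1,1,.01],loss="soft_l1")
    print(w,o.x,np.degrees(o.x[2]),"\n",res(o.x).round(1).tolist())
p=o.x
# mark model points
for n,off in(("top",(362,180)),("scene",(180,145))): pass
```

```text
both [ 5.38863858e+02 -1.85121430e+02  2.91599940e-01] 16.707445891664502 
 [[-0.5, -0.9], [-0.1, -0.3], [0.7, 0.2], [-0.4, -0.5], [-0.4, -1.2], [0.2, -2.0], [-0.5, -1.7], [0.6, 0.2], [0.4, -0.7], [1.6, -1.6]]
top [ 5.37817528e+02 -1.85441454e+02  2.93872034e-01] 16.83762725723606 
 [[-0.4, -0.4], [0.1, 0.1], [0.8, 0.8], [-0.3, 0.2], [-0.1, -0.6], [0.8, -2.3], [-0.1, -2.0], [1.0, 0.1], [0.7, -0.9], [2.0, -1.8]]
```

```bash
cat >> h.py <<'E'
FEED=np.array([538.3,-185.3,np.radians(16.75)])
CAS={"white":(617.3,147.0,140.6),"blue":(438.2,110.5,247.3),"orange":(424.9,340.4,121.5)}
def plan(tgt,n,start=None):
    """tgt x,y,z,yaw_deg; prints n equal relative moves in tool axes"""
    if start is None:
        from cell import env
        s=env.state(); start=[*s["eef_pos"],np.degrees(s["tcp_rot"][2])]
        print("at",np.round(start,1),"F",s["ft_force"].round(1),"open",round(s["opening"],3),"t",round(s["t"],2))
    a=np.array(start,float); d=np.array(tgt)-a; d[3]=(d[3]+180)%360-180 if abs(d[3])>180 else d[3]
    for i in range(n):
        y=np.radians(a[3]+d[3]*i/n); s=d/n
        print([round(float(v),1) for v in (s[0]*np.cos(y)+s[1]*np.sin(y), s[0]*np.sin(y)-s[1]*np.cos(y), -s[2], -s[3])])
def feed(x,y): return place(FEED,[[x,y]])[0,:2]
E
python3 -c "
from h import *
plan((617.3,147,120,140.6),4)"
```

```text
at [ 185.7 -596.6  214.3   17.3] F [0.5 0.2 0.6] open 1.003 t 0.2
[158.3, -145.4, 23.6, -30.8]
[210.4, -43.8, 23.6, -30.8]
[203.1, 70.2, 23.6, -30.8]
[138.5, 164.4, 23.6, -30.8]
```

Emit:
arm_command([
  [158,-145,24,-31,1],
  [158,-145,24,-31,1],
  [158,-145,24,-31,1],
  [158,-145,24,-31,1],
  [158,-145,24,-31,1],
])

```text
t: 0.7
eef_pos: [294.7, -407.7, 190.3]
tcp_rot: [-3.14, -0.001, 0.848]
ft_force: [-0.1, 0.2, -0.4]
opening: 0.997
grip_force: 0.0
```

Emit:
arm_command([
  [210,-44,24,-31,1],
  [210,-44,24,-31,1],
  [210,-44,24,-31,1],
  [210,-44,24,-31,1],
  [210,-44,24,-31,1],
])

```text
t: 1.2
eef_pos: [401.6, -222.5, 166.3]
tcp_rot: [-3.141, -0.0, 1.389]
ft_force: [0.1, 0.6, -1.1]
opening: 1.0
grip_force: 0.0
```

Emit:
arm_command([
  [203,70,24,-31,1],
  [203,70,24,-31,1],
  [203,70,24,-31,1],
  [203,70,24,-31,1],
  [203,70,24,-31,1],
])

```text
t: 1.7
eef_pos: [508.6, -35.9, 142.1]
tcp_rot: [3.141, 0.0, 1.93]
ft_force: [-0.2, -0.3, 0.1]
opening: 0.997
grip_force: 0.0
```

Emit:
arm_command([
  [138,164,24,-31,1],
  [138,164,24,-31,1],
  [138,164,24,-31,1],
  [138,164,24,-31,1],
  [138,164,24,-31,1],
])

```text
t: 2.2
eef_pos: [614.6, 150.8, 117.7]
tcp_rot: [3.141, 0.0, 2.47]
ft_force: [-0.5, 0.5, -0.3]
opening: 0.998
grip_force: 0.0
```

```bash
python3 -c "
from h import *
plan((617.3,147,5,140.6),1)"
```

```text
at [614.6 150.8 117.7 141.5] F [-0.5  0.5 -0.3] open 0.998 t 2.2
[-4.5, -1.3, 112.7, 0.9]
```

Emit:
arm_command([
  [-4,-1,50,1,1],
  [-4,-1,90,1,1],
  [-4,-1,113,1,1],
  [-4,-1,113,1,1],
])

```text
t: 2.6
eef_pos: [614.7, 143.3, 2.8]
tcp_rot: [-3.139, -0.002, 2.446]
ft_force: [0.0, 0.1, 0.8]
opening: 0.999
grip_force: 0.0
```

Emit:
arm_command([
  [0,0,0,0,0],
  [0,0,0,0,0],
  [0,0,0,0,0],
  [0,0,0,0,0],
  [0,0,0,0,0],
])

```text
t: 3.1
eef_pos: [615.6, 144.2, 6.1]
tcp_rot: [3.141, 0.001, 2.448]
ft_force: [-0.6, -0.2, 0.3]
opening: 0.637
grip_force: 0.0
```

Emit:
arm_command([
  [0,0,0,0,0],
  [0,0,0,0,0],
  [0,0,0,0,0],
])

```text
t: 3.4
eef_pos: [615.5, 144.2, 5.7]
tcp_rot: [3.141, 0.0, 2.449]
ft_force: [0.2, 1.9, 1.0]
opening: 0.437
grip_force: 30.0
```

Emit:
arm_command([
  [0,0,-45,0,0],
  [0,0,-90,0,0],
  [0,0,-145,0,0],
  [0,0,-145,0,0],
])

```text
t: 3.8
eef_pos: [617.5, 144.5, 156.6]
tcp_rot: [3.135, 0.006, 2.449]
ft_force: [-0.5, -0.3, -1.0]
opening: 0.436
grip_force: 30.0
```

```bash
python3 -c "
from h import *
plan((*feed(0,0),150,16.75),3)"
```

```text
at [617.5 144.5 156.6 140.3] F [-0.5 -0.3 -1. ] open 0.436 t 3.8
[-49.9, -101.4, 2.2, 41.2]
[-104.4, -43.5, 2.2, 41.2]
[-107.2, 36.0, 2.2, 41.2]
```

Emit:
arm_command([
  [-50,-101,2,41,0],
  [-50,-101,2,41,0],
  [-50,-101,2,41,0],
  [-50,-101,2,41,0],
  [-50,-101,2,41,0],
])

```text
t: 4.3
eef_pos: [588.9, 33.7, 147.8]
tcp_rot: [-3.14, -0.0, 1.726]
ft_force: [-0.7, -0.8, -1.3]
opening: 0.439
grip_force: 30.0
```

Emit:
arm_command([
  [-104,-43,2,41,0],
  [-104,-43,2,41,0],
  [-104,-43,2,41,0],
  [-104,-43,2,41,0],
  [-104,-43,2,41,0],
])

```text
t: 4.8
eef_pos: [563.1, -75.8, 145.8]
tcp_rot: [-3.14, 0.0, 1.01]
ft_force: [0.3, 0.8, -0.8]
opening: 0.439
grip_force: 30.0
```

Emit:
arm_command([
  [-107,36,2,41,0],
  [-107,36,2,41,0],
  [-107,36,2,41,0],
  [-107,36,2,41,0],
  [-107,36,2,41,0],
])

```text
t: 5.3
eef_pos: [537.4, -185.6, 143.7]
tcp_rot: [-3.141, 0.001, 0.294]
ft_force: [0.5, 0.2, -1.3]
opening: 0.439
grip_force: 30.0
```

Emit:
arm_command([
  [0,0,0,0,0],
  [0,0,0,0,0],
  [0,0,0,0,0],
])

```text
t: 5.6
eef_pos: [538.0, -184.8, 144.3]
tcp_rot: [-3.141, 0.0, 0.305]
ft_force: [0.1, 0.0, -0.8]
opening: 0.438
grip_force: 30.0
```

```bash
python3 -c "
from h import *
from cell import env
plan((*feed(0,0),104,16.75),1)
c=env.read_camera('scene')
a=cv2.resize(c['frame'][130:250,170:330],None,fx=5,fy=5,interpolation=cv2.INTER_CUBIC);cv2.imwrite('pics/s2.png',a[:,:,::-1])"
```

```text
at [ 538.  -184.8  144.3   17.5] F [ 0.1  0.  -0.8] open 0.438 t 5.6
[0.1, 0.6, 40.3, 0.7]
```

View pics/s2.png

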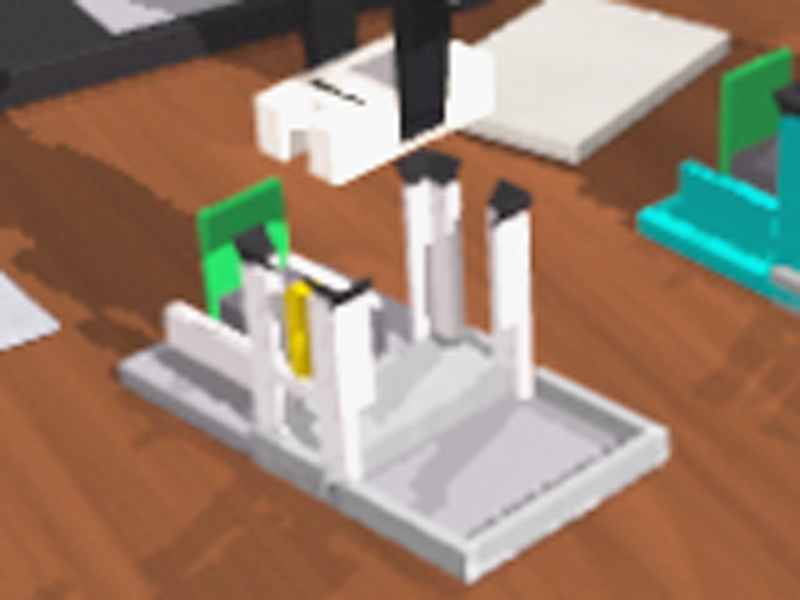

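The white cassette is held level over the mouth with its notch on the rib side. Its bottom corners are at crop pixels (338,185) and (258,150), and the rib top is at (300,285). I'll use the held cassette to check the camera bias.

Run:
```python
from h import *; import pickle
c=pickle.load(open("cams.pkl","rb"))["scene"]
uv=np.array([(338,185),(258,150),(493,118),(257,95),(495,48)])/5+[170,130]
m=[(42,21,0),(42,-21,0),(-42,21,0),(42,-21,22),(-42,21,22)]
p=(538.0,-184.8,np.radians(17.5))
print((proj(c,place(p,m,138.6))-uv).round(1).tolist())
def J(d): return (proj(c,[[538+d[0],-185+d[1],120+d[2]]])-proj(c,[[538,-185,120]])).round(2).tolist()
print(J((5,0,0)),J((0,5,0)),J((0,0,5)))
```

```text
[[0.2, -1.2], [1.0, -1.2], [0.4, -2.9], [0.2, -0.6], [-0.3, 0.9]]
[[-2.3, 0.61]] [[1.15, 1.04]] [[-0.14, -2.28]]
```

Emit:
arm_command([
  [0,0.6,20,0.7,0],
  [0,0.6,35,0.7,0],
  [0,0.6,45,0.7,0],
  [0,0.6,55,0.7,0],
  [0,0.6,62,0.7,0],
])

```text
t: 6.15
eef_pos: [538.3, -185.5, 82.0]
tcp_rot: [-3.142, 0.0, 0.29]
ft_force: [0.1, -0.0, 0.6]
opening: 0.437
grip_force: 30.0
```

No contact. Continue down and release.

Emit:
arm_command([
  [0,0,12,0,0],
  [0,0,24,0,0],
  [0,0,35,0,0],
  [0,0,42,0,0],
  [0,0,42,0,0],
])

```text
t: 6.65
eef_pos: [537.8, -185.4, 39.5]
tcp_rot: [-3.141, 0.001, 0.29]
ft_force: [-0.9, -1.1, -1.2]
opening: 0.441
grip_force: 30.0
```

Emit:
arm_command([
  [0,0,0,0,0.6],
  [0,0,0,0,0.6],
  [0,0,0,0,0.6],
  [0,0,0,0,0.6],
])

```text
t: 7.05
eef_pos: [538.4, -185.6, 41.0]
tcp_rot: [3.141, -0.0, 0.29]
ft_force: [-0.5, -0.6, 0.8]
opening: 0.599
grip_force: 0.0
```

Emit:
arm_command([
  [0,0,-45,0,0.6],
  [0,0,-90,0,0.6],
  [0,0,-110,0,1],
  [0,0,-110,0,1],
])

```text
t: 7.45
eef_pos: [539.4, -186.0, 153.9]
tcp_rot: [3.138, -0.004, 0.29]
ft_force: [-0.2, 0.6, 0.2]
opening: 0.715
grip_force: 0.0
```

```bash
python3 -c "
from h import *
from cell import env
plan((438.2,110.5,120,67.3),2)
c=env.read_camera('scene')
a=cv2.resize(c['frame'][130:250,170:330],None,fx=5,fy=5,interpolation=cv2.INTER_CUBIC);cv2.imwrite('pics/s3.png',a[:,:,::-1])"
```

```text
at [ 539.4 -186.   153.9   16.6] F [-0.2  0.6  0.2] open 0.715 t 7.45
[-6.1, -156.5, 16.9, -25.4]
[61.5, -144.1, 16.9, -25.4]
```

View pics/s3.png

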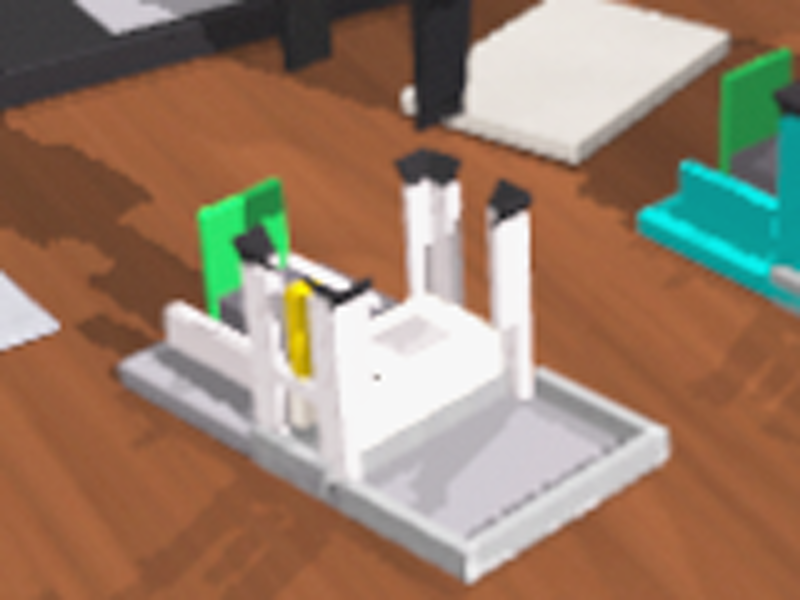

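White lies flat at the bottom of the magazine, with its top around (420,330) in the crop. Next is blue.

Emit:
arm_command([
  [-6,-156,17,-25.4,1],
  [-6,-156,17,-25.4,1],
  [-6,-156,17,-25.4,1],
  [-6,-156,17,-25.4,1],
])

```text
t: 7.9
eef_pos: [484.8, -34.0, 131.9]
tcp_rot: [-3.137, 0.003, 0.741]
ft_force: [-0.5, -0.3, -0.5]
opening: 0.992
grip_force: 0.0
```

Emit:
arm_command([
  [61,-144,17,-25.4,1],
  [61,-144,17,-25.4,1],
  [61,-144,17,-25.4,1],
  [61,-144,17,-25.4,1],
  [61,-144,17,-25.4,1],
])

```text
t: 8.4
eef_pos: [436.5, 110.9, 115.8]
tcp_rot: [-3.14, 0.001, 1.177]
ft_force: [-0.4, -0.2, -0.6]
opening: 0.997
grip_force: 0.0
```

Emit:
arm_command([
  [0,0,0,0,1],
  [0,0,0,0,1],
])

```text
t: 8.6
eef_pos: [437.6, 108.9, 116.4]
tcp_rot: [3.141, 0.0, 1.173]
ft_force: [0.5, 0.1, -0.6]
opening: 0.999
grip_force: 0.0
```

```bash
python3 -c "
from h import *
plan((438.2,110.5,5.5,67.3),1)"
```

```text
at [437.6 108.9 116.4  67.2] F [ 0.5  0.1 -0.6] open 0.999 t 8.6
[1.7, -0.1, 110.9, -0.1]
```

Emit:
arm_command([
  [2,0,50,0,1],
  [2,0,90,0,1],
  [2,0,111,0,1],
  [2,0,111,0,1],
])

```text
t: 9.0
eef_pos: [437.0, 110.6, 3.4]
tcp_rot: [-3.138, 0.002, 1.174]
ft_force: [0.9, -0.6, 0.8]
opening: 1.0
grip_force: 0.0
```

Emit:
arm_command([
  [0,0,0,0,0],
  [0,0,0,0,0],
  [0,0,0,0,0],
  [0,0,0,0,0],
  [0,0,0,0,0],
])

```text
t: 9.5
eef_pos: [438.0, 112.0, 6.2]
tcp_rot: [3.14, -0.0, 1.176]
ft_force: [-0.2, 0.3, 1.4]
opening: 0.635
grip_force: 0.0
```

Emit:
arm_command([
  [0,0,0,0,0],
  [0,0,0,0,0],
  [0,0,0,0,0],
  [0,0,0,0,0],
])

```text
t: 9.9
eef_pos: [437.8, 111.9, 5.7]
tcp_rot: [3.141, -0.0, 1.176]
ft_force: [1.4, 0.9, 3.0]
opening: 0.441
grip_force: 30.0
```

Emit:
arm_command([
  [0,0,-45,0,0],
  [0,0,-90,0,0],
  [0,0,-140,0,0],
  [0,0,-140,0,0],
  [0,0,-140,0,0],
])

```text
t: 10.4
eef_pos: [437.8, 111.9, 146.2]
tcp_rot: [3.14, -0.001, 1.176]
ft_force: [-0.7, -0.0, -0.5]
opening: 0.441
grip_force: 30.0
```

```bash
python3 -c "
from h import *
plan((*feed(0,0),145,196.75),4)"
```

```text
at [437.8 111.9 146.2  67.4] F [-0.7 -0.  -0.5] open 0.441 t 10.4
[-58.9, 51.8, 0.3, -32.3]
[-77.5, 12.2, 0.3, -32.3]
[-72.0, -31.1, 0.3, -32.3]
[-44.2, -64.8, 0.3, -32.3]
```

Emit:
arm_command([
  [-59,52,0,-32.3,0],
  [-59,52,0,-32.3,0],
  [-59,52,0,-32.3,0],
  [-59,52,0,-32.3,0],
])

```text
t: 10.8
eef_pos: [462.4, 36.5, 143.6]
tcp_rot: [-3.138, -0.001, 1.744]
ft_force: [0.0, -0.3, -0.6]
opening: 0.438
grip_force: 30.0
```

Emit:
arm_command([
  [-77,12,0,-32.3,0],
  [-77,12,0,-32.3,0],
  [-77,12,0,-32.3,0],
  [-77,12,0,-32.3,0],
])

```text
t: 11.2
eef_pos: [487.1, -37.3, 143.4]
tcp_rot: [-3.139, -0.003, 2.308]
ft_force: [0.3, 0.3, -1.6]
opening: 0.438
grip_force: 30.0
```

Emit:
arm_command([
  [-72,-31,0,-32.3,0],
  [-72,-31,0,-32.3,0],
  [-72,-31,0,-32.3,0],
  [-72,-31,0,-32.3,0],
])

```text
t: 11.6
eef_pos: [512.2, -111.4, 143.1]
tcp_rot: [3.141, -0.004, 2.872]
ft_force: [-0.5, 0.1, -1.3]
opening: 0.438
grip_force: 30.0
```

Emit:
arm_command([
  [-44,-65,0,-32.3,0],
  [-44,-65,0,-32.3,0],
  [-44,-65,0,-32.3,0],
  [-44,-65,0,-32.3,0],
])

```text
t: 12.0
eef_pos: [536.9, -185.7, 142.9]
tcp_rot: [3.139, -0.003, -2.847]
ft_force: [-0.3, -0.5, 0.1]
opening: 0.44
grip_force: 30.0
```

Emit:
arm_command([
  [0,0,0,0,0],
  [0,0,0,0,0],
  [0,0,0,0,0],
])

```text
t: 12.3
eef_pos: [537.5, -184.9, 144.8]
tcp_rot: [3.141, -0.001, -2.854]
ft_force: [-0.1, 0.1, -1.1]
opening: 0.441
grip_force: 30.0
```

```bash
python3 -c "
from h import *
plan((*feed(-1,0),82,196.75),1)"
```

```text
at [ 537.5 -184.9  144.8 -163.5] F [-0.1  0.1 -1.1] open 0.441 t 12.3
[0.4, -0.6, 62.8, -0.3]
```

Emit:
arm_command([
  [0.4,-0.6,20,0,0],
  [0.4,-0.6,35,0,0],
  [0.4,-0.6,45,0,0],
  [0.4,-0.6,55,0,0],
  [0.4,-0.6,63,0,0],
])

```text
t: 12.8
eef_pos: [537.6, -185.8, 82.0]
tcp_rot: [-3.142, -0.0, -2.853]
ft_force: [0.5, -0.7, 0.2]
opening: 0.441
grip_force: 30.0
```

Emit:
arm_command([
  [0,0,10,0,0],
  [0,0,20,0,0],
  [0,0,29,0,0],
  [0,0,34,0,0],
  [0,0,34,0,0],
])

```text
t: 13.3
eef_pos: [537.2, -185.8, 47.9]
tcp_rot: [3.141, -0.001, -2.852]
ft_force: [0.4, 0.5, -0.3]
opening: 0.441
grip_force: 30.0
```

Emit:
arm_command([
  [0,0,0,0,0.6],
  [0,0,0,0,0.6],
  [0,0,0,0,0.6],
  [0,0,0,0,0.6],
])

```text
t: 13.7
eef_pos: [537.6, -185.9, 48.9]
tcp_rot: [-3.141, 0.0, -2.852]
ft_force: [0.3, 0.4, 0.4]
opening: 0.599
grip_force: 0.0
```

Emit:
arm_command([
  [0,0,-45,0,0.6],
  [0,0,-80,0,0.6],
  [0,0,-105,0,1],
  [0,0,-105,0,1],
])

```text
t: 14.1
eef_pos: [538.8, -186.4, 157.2]
tcp_rot: [-3.137, 0.004, -2.852]
ft_force: [0.9, 0.7, 0.1]
opening: 0.713
grip_force: 0.0
```

```bash
python3 -c "
from h import *
from cell import env
plan((424.9,340.4,120,121.5),3)
c=env.read_camera('scene')
a=cv2.resize(c['frame'][130:250,170:330],None,fx=5,fy=5,interpolation=cv2.INTER_CUBIC);cv2.imwrite('pics/s4.png',a[:,:,::-1])"
```

```text
at [ 538.8 -186.4  157.2 -163.4] F [0.9 0.7 0.1] open 0.713 t 14.1
[-13.8, 179.1, 12.4, 25.0]
[63.3, 168.1, 12.4, 25.0]
[128.5, 125.6, 12.4, 25.0]
```

View pics/s4.png

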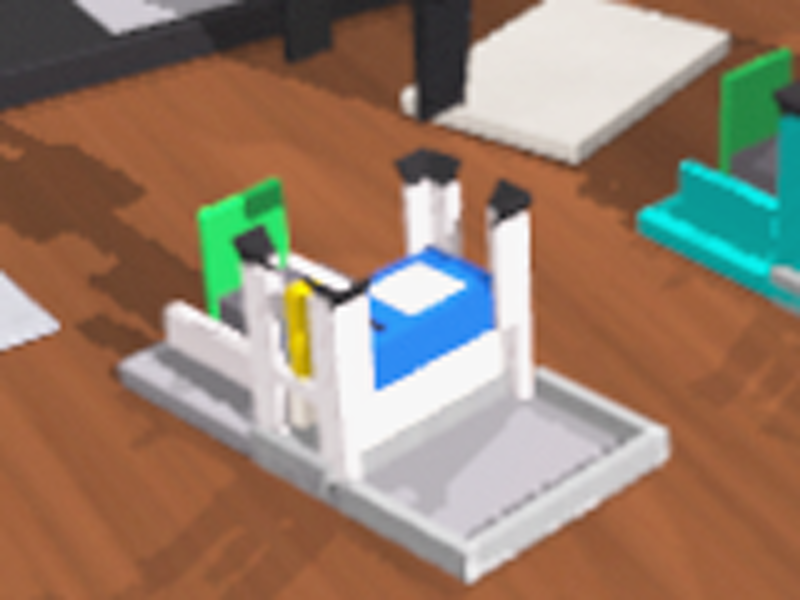

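Blue lies flat on white, with its top near (420,290). Next is orange.

Emit:
arm_command([
  [-14,179,12,25,1],
  [-14,179,12,25,1],
  [-14,179,12,25,1],
  [-14,179,12,25,1],
])

```text
t: 14.55
eef_pos: [498.3, -8.2, 140.4]
tcp_rot: [3.142, -0.002, 2.99]
ft_force: [0.3, -0.0, 0.1]
opening: 0.994
grip_force: 0.0
```

Emit:
arm_command([
  [63,168,12,25,1],
  [63,168,12,25,1],
  [63,168,12,25,1],
  [63,168,12,25,1],
])

```text
t: 14.95
eef_pos: [461.1, 166.4, 128.5]
tcp_rot: [-3.14, -0.001, 2.553]
ft_force: [1.1, -0.0, -0.5]
opening: 1.0
grip_force: 0.0
```

Emit:
arm_command([
  [128,125,12,25,1],
  [128,125,12,25,1],
  [128,125,12,25,1],
  [128,125,12,25,1],
  [128,125,12,25,1],
])

```text
t: 15.45
eef_pos: [422.1, 343.7, 116.0]
tcp_rot: [-3.14, -0.0, 2.125]
ft_force: [-0.2, -0.6, 0.1]
opening: 1.001
grip_force: 0.0
```

Emit:
arm_command([
  [0,0,0,0,1],
  [0,0,0,0,1],
])

```text
t: 15.65
eef_pos: [423.9, 339.0, 116.9]
tcp_rot: [-3.14, 0.0, 2.122]
ft_force: [-0.7, 0.3, -0.7]
opening: 1.0
grip_force: 0.0
```

```bash
python3 -c "
from h import *
plan((424.9,340.4,5.5,121.5),1)"
```

```text
at [423.9 339.  116.9 121.6] F [-0.7  0.3 -0.7] open 1.0 t 15.65
[0.7, 1.6, 111.4, 0.1]
```

Emit:
arm_command([
  [1,1.5,50,0,1],
  [1,1.5,90,0,1],
  [1,1.5,111,0,1],
  [1,1.5,111,0,1],
])

```text
t: 16.05
eef_pos: [424.1, 339.4, 4.1]
tcp_rot: [-3.136, 0.0, 2.12]
ft_force: [-0.7, -0.6, 0.1]
opening: 0.999
grip_force: 0.0
```

Emit:
arm_command([
  [0,0,0,0,0],
  [0,0,0,0,0],
  [0,0,0,0,0],
  [0,0,0,0,0],
  [0,0,0,0,0],
])

```text
t: 16.55
eef_pos: [425.0, 341.7, 7.2]
tcp_rot: [3.141, 0.0, 2.122]
ft_force: [0.9, -0.6, -0.1]
opening: 0.635
grip_force: 0.0
```

Emit:
arm_command([
  [0,0,0,0,0],
  [0,0,0,0,0],
  [0,0,0,0,0],
  [0,0,0,0,0],
])

```text
t: 16.95
eef_pos: [424.8, 341.6, 6.7]
tcp_rot: [3.142, 0.0, 2.122]
ft_force: [-0.3, -0.3, 2.1]
opening: 0.438
grip_force: 30.0
```

Emit:
arm_command([
  [0,0,-45,0,0],
  [0,0,-90,0,0],
  [0,0,-145,0,0],
  [0,0,-145,0,0],
  [0,0,-145,0,0],
])

```text
t: 17.45
eef_pos: [425.0, 341.7, 152.6]
tcp_rot: [3.139, 0.0, 2.122]
ft_force: [-0.1, -0.2, -2.1]
opening: 0.44
grip_force: 30.0
```

```bash
python3 -c "
from h import *
plan((*feed(0,0),150,16.75),4)"
```

```text
at [425.  341.7 152.6 121.6] F [-0.1 -0.2 -2.1] open 0.44 t 17.45
[-127.1, -44.9, 0.6, 26.2]
[-133.8, 15.8, 0.6, 26.2]
[-113.1, 73.3, 0.6, 26.2]
[-69.1, 115.7, 0.6, 26.2]
```

Emit:
arm_command([
  [-127,-45,0,26.2,0],
  [-127,-45,0,26.2,0],
  [-127,-45,0,26.2,0],
  [-127,-45,0,26.2,0],
])

```text
t: 17.85
eef_pos: [452.8, 206.5, 149.7]
tcp_rot: [-3.138, 0.001, 1.656]
ft_force: [0.2, -0.6, -0.3]
opening: 0.439
grip_force: 30.0
```

Emit:
arm_command([
  [-134,16,0,26.2,0],
  [-134,16,0,26.2,0],
  [-134,16,0,26.2,0],
  [-134,16,0,26.2,0],
])

```text
t: 18.25
eef_pos: [481.7, 75.2, 150.0]
tcp_rot: [-3.139, 0.001, 1.2]
ft_force: [0.8, 1.0, -0.7]
opening: 0.439
grip_force: 30.0
```

Emit:
arm_command([
  [-113,73,0,26.2,0],
  [-113,73,0,26.2,0],
  [-113,73,0,26.2,0],
  [-113,73,0,26.2,0],
])

```text
t: 18.65
eef_pos: [510.1, -55.9, 150.1]
tcp_rot: [-3.14, 0.001, 0.745]
ft_force: [-0.1, 1.3, -0.1]
opening: 0.44
grip_force: 30.0
```

Emit:
arm_command([
  [-69,116,0,26.2,0],
  [-69,116,0,26.2,0],
  [-69,116,0,26.2,0],
  [-69,116,0,26.2,0],
])

```text
t: 19.05
eef_pos: [538.9, -187.6, 150.0]
tcp_rot: [-3.141, 0.001, 0.289]
ft_force: [-0.9, 0.5, -0.1]
opening: 0.442
grip_force: 30.0
```

Emit:
arm_command([
  [0,0,0,0,0],
  [0,0,0,0,0],
  [0,0,0,0,0],
])

```text
t: 19.35
eef_pos: [538.1, -183.9, 151.4]
tcp_rot: [-3.141, 0.001, 0.296]
ft_force: [-0.2, -0.2, -0.3]
opening: 0.439
grip_force: 30.0
```

```bash
python3 -c "
from h import *
plan((*feed(1,0),100,16.75),1)"
```

```text
at [ 538.1 -183.9  151.4   17. ] F [-0.2 -0.2 -0.3] open 0.439 t 19.35
[0.8, 1.4, 51.4, 0.2]
```

Emit:
arm_command([
  [0.8,1.4,20,0,0],
  [0.8,1.4,40,0,0],
  [0.8,1.4,50,0,0],
  [0.8,1.4,58,0,0],
  [0.8,1.4,66,0,0],
])

```text
t: 19.85
eef_pos: [539.7, -186.4, 85.6]
tcp_rot: [3.141, -0.0, 0.294]
ft_force: [0.5, 0.0, -1.1]
opening: 0.44
grip_force: 30.0
```

Emit:
arm_command([
  [0,0,8,0,0],
  [0,0,14,0,0],
  [0,0,14,0,0],
  [0,0,14,0,0],
])

```text
t: 20.25
eef_pos: [539.5, -186.8, 71.7]
tcp_rot: [3.141, -0.0, 0.293]
ft_force: [-0.0, 0.0, -0.5]
opening: 0.437
grip_force: 30.0
```

Emit:
arm_command([
  [0,0,0,0,0.6],
  [0,0,0,0,0.6],
  [0,0,0,0,0.6],
  [0,0,0,0,0.6],
])

```text
t: 20.65
eef_pos: [539.5, -186.7, 71.8]
tcp_rot: [3.141, -0.0, 0.293]
ft_force: [-0.7, -0.1, 0.0]
opening: 0.597
grip_force: 0.0
```

Emit:
arm_command([
  [0,0,-45,0,0.6],
  [0,0,-80,0,0.6],
  [0,0,-90,0,0],
  [0,0,-90,0,0],
  [0,0,-90,0,0],
])

```text
t: 21.15
eef_pos: [538.9, -186.5, 160.7]
tcp_rot: [-3.141, 0.001, 0.293]
ft_force: [0.1, -0.7, -1.0]
opening: 0.403
grip_force: 0.0
```

```bash
python3 -c "
from h import *
from cell import env
plan((*feed(0,-125),155,16.75),1)
c=env.read_camera('scene')
a=cv2.resize(c['frame'][130:250,170:330],None,fx=5,fy=5,interpolation=cv2.INTER_CUBIC);cv2.imwrite('pics/s5.png',a[:,:,::-1])"
```

```text
at [ 538.9 -186.5  160.7   16.8] F [ 0.1 -0.7 -1. ] open 0.403 t 21.15
[-0.4, 123.7, 5.7, 0.0]
```

View pics/s5.png

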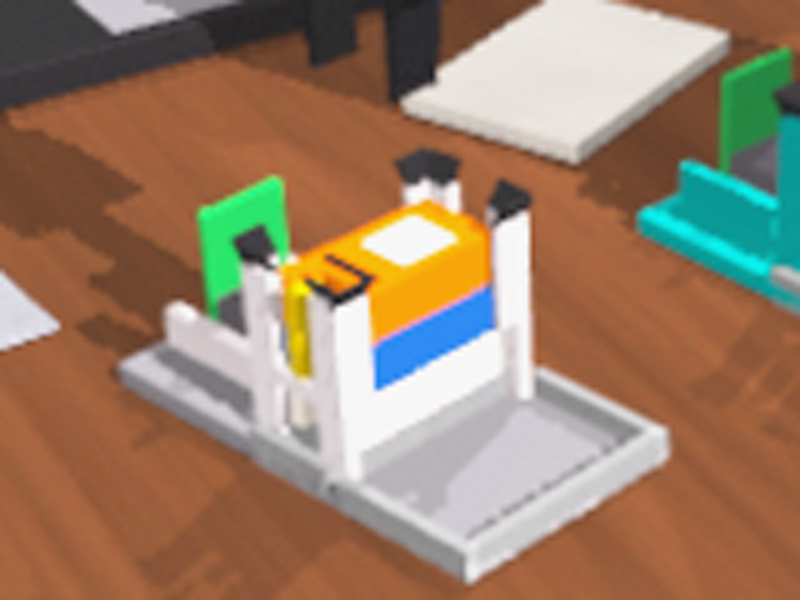

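All three are stacked flat in the right order. Now to move behind the tab with the fingers shut.

Emit:
arm_command([
  [0,45,0,0,0],
  [0,90,0,0,0],
  [0,124,0,0,0],
  [0,124,0,0,0],
  [0,124,0,0,0],
])

```text
t: 21.7
eef_pos: [574.5, -305.4, 159.6]
tcp_rot: [-3.139, 0.002, 0.292]
ft_force: [-0.2, 0.6, 0.4]
opening: 0.008
grip_force: 0.0
```

Emit:
arm_command([
  [0,0,40,0,0],
  [0,0,80,0,0],
  [0,0,108,0,0],
  [0,0,108,0,0],
  [0,0,108,0,0],
])

```text
t: 22.2
eef_pos: [575.3, -304.6, 53.9]
tcp_rot: [-3.141, 0.001, 0.294]
ft_force: [-0.4, -0.0, 1.6]
opening: 0.0
grip_force: 0.0
```

```bash
python3 -c "
from h import *
plan((*feed(0,-104),52,16.75),1);plan((*feed(0,-50.5),52,16.75),1)"
```

```text
at [ 575.3 -304.6   53.9   16.8] F [-0.4 -0.   1.6] open 0.0 t 22.2
[-1.0, -20.9, 1.9, 0.1]
at [ 575.3 -304.6   53.9   16.8] F [-0.4 -0.   1.6] open 0.0 t 22.2
[-0.9, -74.4, 1.9, 0.1]
```

Push gently at first, then to nearly full travel.

Emit:
arm_command([
  [-1,-10,0,0,0],
  [-1,-18,0,0,0],
  [-1,-26,0,0,0],
  [-1,-34,0,0,0],
  [-1,-42,0,0,0],
])

```text
t: 22.7
eef_pos: [562.7, -266.0, 55.0]
tcp_rot: [3.138, -0.002, 0.294]
ft_force: [0.7, -8.1, 3.4]
opening: 0.004
grip_force: 3.9
```

Emit:
arm_command([
  [0,-8,0,0,0],
  [0,-16,0,0,0],
  [0,-24,0,0,0],
  [0,-29,0,0,0],
  [0,-29,0,0,0],
])

```text
t: 23.2
eef_pos: [554.2, -237.9, 54.9]
tcp_rot: [3.139, -0.002, 0.294]
ft_force: [-1.2, -6.1, 2.9]
opening: 0.004
grip_force: 3.0
```

Emit:
arm_command([
  [0,-2,0,0,0],
  [0,-3,0,0,0],
  [0,-3,0,0,0],
])

```text
t: 23.5
eef_pos: [553.5, -235.6, 54.9]
tcp_rot: [3.138, -0.002, 0.293]
ft_force: [-0.4, -7.0, 4.2]
opening: 0.008
grip_force: 3.3
```

Emit:
arm_command([
  [0,-1,0,0,0],
  [0,-2,0,0,0],
  [0,-2,0,0,0],
])

```text
t: 23.8
eef_pos: [553.0, -233.7, 54.9]
tcp_rot: [3.138, -0.002, 0.293]
ft_force: [0.2, -6.2, 4.3]
opening: 0.004
grip_force: 3.5
```

Emit:
arm_command([
  [0,-1,0,0,0],
  [0,-1,0,0,0],
])

```text
t: 24.0
eef_pos: [552.7, -232.8, 54.9]
tcp_rot: [3.138, -0.002, 0.293]
ft_force: [-0.6, -7.1, 3.6]
opening: 0.004
grip_force: 3.6
```

Emit:
arm_command([
  [0,-1,0,0,0],
  [0,-1.5,0,0,0],
  [0,-1.5,0,0,0],
])

```text
t: 24.3
eef_pos: [552.3, -231.4, 54.9]
tcp_rot: [3.138, -0.002, 0.293]
ft_force: [-0.3, -7.9, 4.1]
opening: 0.005
grip_force: 3.7
```

Emit:
arm_command([
  [0,-1,0,0,0],
  [0,-1.5,0,0,0],
  [0,-1.5,0,0,0],
])

```text
t: 24.6
eef_pos: [551.9, -230.0, 54.9]
tcp_rot: [3.138, -0.002, 0.293]
ft_force: [-0.7, -7.5, 2.8]
opening: 0.003
grip_force: 3.9
```

Emit:
arm_command([
  [0,-1,0,0,0],
  [0,-1.5,0,0,0],
  [0,-1.5,0,0,0],
])

```text
t: 24.9
eef_pos: [551.9, -229.8, 55.1]
tcp_rot: [3.136, -0.003, 0.293]
ft_force: [-0.5, -15.3, 2.2]
opening: 0.003
grip_force: 7.4
```

Emit:
arm_command([
  [0,-1,0,0,0],
  [0,-1.5,0,0,0],
  [0,-1.5,0,0,0],
])

```text
t: 25.2
eef_pos: [552.0, -229.7, 55.2]
tcp_rot: [3.134, -0.004, 0.294]
ft_force: [1.0, -23.0, -1.6]
opening: 0.005
grip_force: 11.0
```

```bash
python3 -c "
from h import *
from cell import env
plan((*feed(0,-50.5),55,16.75),1)
for n,r in(('top',np.s_[170:290,352:512]),('scene',np.s_[130:250,170:330])):
  c=env.read_camera(n);a=cv2.resize(c['frame'][r],None,fx=5,fy=5,interpolation=cv2.INTER_CUBIC);cv2.imwrite(f'pics/p{n}.png',a[:,:,::-1])"
```

```text
at [ 552.  -229.7   55.2   16.8] F [  1.  -23.   -1.6] open 0.005 t 25.2
[-0.3, 4.1, 0.2, 0.1]
```

View pics/pscene.png

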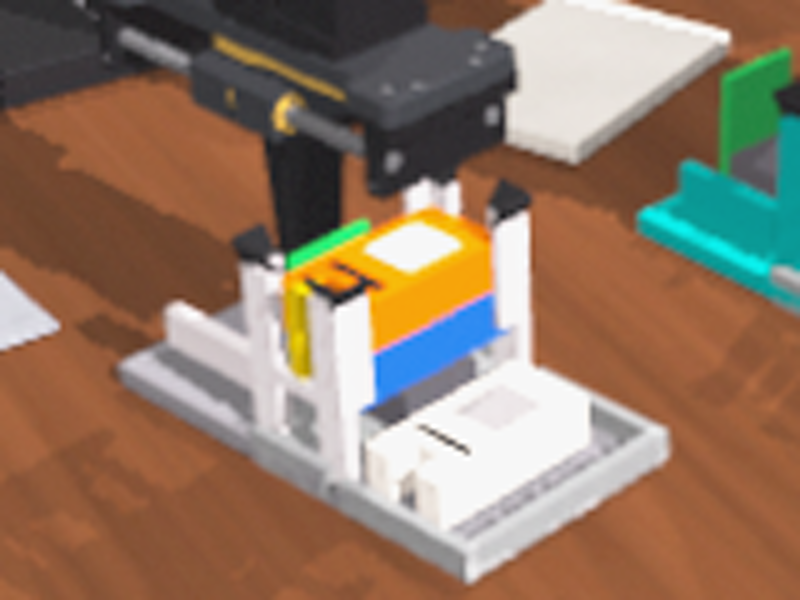

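The stop is reached: the force climbs while the position holds. White lies in the tray around (490,420), and blue and orange rest on the block. Back off.

Emit:
arm_command([
  [0,15,0,0,0],
  [0,30,0,0,0],
  [0,45,0,0,0],
  [0,60,0,0,0],
  [0,80,0,0,0],
])

```text
t: 25.8
eef_pos: [573.2, -303.0, 53.3]
tcp_rot: [-3.14, 0.001, 0.293]
ft_force: [0.1, 0.3, 0.7]
opening: 0.003
grip_force: 0.0
```

Emit:
arm_command([
  [0,10,0,0,0],
  [0,10,-40,0,0],
  [0,10,-80,0,0],
  [0,10,-120,0,0],
  [0,10,-120,0,0],
])

```text
t: 26.3
eef_pos: [577.8, -313.2, 178.8]
tcp_rot: [3.136, -0.005, 0.293]
ft_force: [0.8, 0.5, -0.0]
opening: 0.006
grip_force: 0.0
```

Emit:
arm_command([
  [0,40,0,0,0],
  [0,60,0,0,0],
  [0,60,0,0,0],
  [0,60,0,0,0],
  [0,60,0,0,0],
])

```text
t: 26.8
eef_pos: [593.3, -368.7, 173.1]
tcp_rot: [-3.14, 0.001, 0.294]
ft_force: [0.2, -0.5, 0.7]
opening: 0.002
grip_force: 0.0
```

```bash
python3 -c "
from h import *
from cell import env
c=env.read_camera('scene');a=cv2.resize(c['frame'][130:250,170:330],None,fx=5,fy=5,interpolation=cv2.INTER_CUBIC);cv2.imwrite('pics/end.png',a[:,:,::-1])"
```

```text
(no output)
```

View pics/end.png

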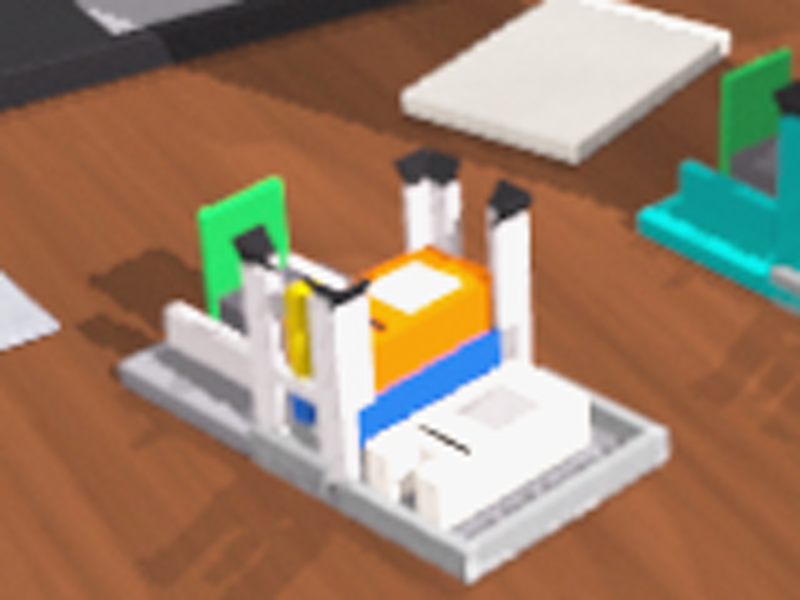

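The slide is back out, white is in the tray, and blue and orange have dropped flat. Handing in.

```bash
python3 -c "
from cell import env
print(env.job_done())"
```

```text
the job is handed in; nothing more can be done
None
```

I loaded white, blue and orange in that order and pushed the slide fully in once. It sprang back, white is in the tray, and blue then orange sit ready in the magazine. The job is handed in at about 27 s; no verdict came back.

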